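# Empty the catch tray and hold it on its hinge for the pin

### The job

Pick up the white catch tray, tip its screw caps out over its spout so that all three fall into the open grey waste bin, and bring the tray upright again. Then offer the tray up to the grey de-capping station with its hinge knuckle between the station's two knuckles, so that the pin holes line up and a pin could be pushed straight through, and finish while still holding it there, level and steady in the gripper, resting on nothing. Leave the bottle, the jar and the hinge pin where they are.

Things in the scene. Friction and masses are not known exactly. Their poses are not given: they have to be found in the camera images.
- tray_mid (a point): Catch tray: white plastic open scoop, 0.18 kg, standing on its flat underside. Point: centre of the box part, half-way up (25 mm). x towards the hinge knuckle, -x towards the spout, y across, z up. Box part 56 mm wide outside (y), walls 3 mm, 50 mm high, from x = -35 to +52 mm; grip it by the two flat side walls.
- tray_lip (a point): Middle of the tray's spout lip: in tray axes 90 mm to -x of tray_mid, 1 mm above it. From x = -33 mm the tray's floor slopes up at 22 degrees to this lip, with no wall across it: the caps (friction about 0.4) slide out once the spout end is tipped down by about 50 degrees or more.
- tray_knuckle (a point): Centre of the tray's one steel hinge knuckle, a tube 24 mm long along y, 22 mm outside, 12 mm hole, on the leaf at the tray's back; in tray axes 69 mm to +x of tray_mid and 11 mm above it. Its y axis is the hole's axis.
- station_hinge (a point): Point on the axis of the station's two steel hinge knuckles, midway between them, 125 mm above the table, 13.5 mm in front of its front face. x into the station, y along the hinge axis, z up. The knuckles are tubes 22 mm outside, 12 mm hole, 18 mm long, with a 29 mm gap between them for the tray's 24 mm knuckle.
- station: Fixed grey de-capping station, 100 x 150 mm, 162 mm high, front (-x) towards the robot. Origin: centre of its underside, 63.5 mm behind the hinge axis. The tray belongs here with its spout away from the station, its axes parallel to the station's. Below and in front of the hinge is free air: nothing carries the tray.
- bin_in (a point): Waste bin: open grey box, fixed, 190 x 190 mm outside, 4 mm walls, 70 mm high. Point: centre of its inner floor, 4 mm above the table; z up.
- cap0_mid (a point): Blue screw cap, 24 mm across, 16 mm high, 12 g; one of three lying loose in the tray. Point: its centre.
- cap1_mid (a point): Blue screw cap, 24 mm across, 16 mm high, 12 g; one of three lying loose in the tray. Point: its centre.
- cap2_mid (a point): Blue screw cap, 24 mm across, 16 mm high, 12 g; one of three lying loose in the tray. Point: its centre.
- bottle: Bystander: square glass bottle with white cap, 60 mm wide, 132 mm high. Origin: centre of its underside.
- jar: Bystander: open white plastic cup, 60 mm across, 40 mm high. Origin: centre of its underside.
- hinge_pin: Bystander: steel hinge pin, 8 mm thick, 65 mm long, lying on the table, 14 mm high at its head. Origin: under its middle.
- tray: The same tray as tray_mid; origin at its underside, 25 mm below that point.

How it is judged:
By the outcome, as a careful person would: the job done as asked, in the order asked, and still so for the second after the job is handed in, while the arm keeps its last pose, push and grip.
It also fails if it takes over 54 s, if anything falls off the work surface, if the arm or the gripper's body presses on something with over 40 N, if the wrist force passes 120 N, or if a joint passes its speed limit or range.

### The arm

A 6-joint arm with a two-finger parallel gripper is mounted at the origin on the work surface. World frame = base frame: x ahead of the robot, y to its left, z up, the work surface at z = 0. Lengths are in m, angles in rad, forces in N, time in s.
With the tool pointing down it reaches from about 0.3 to 0.875 m from the base axis. Payload 6.4 kg.
Tool frame: the origin (TCP) lies between the finger pads; the fingertips stand 19 mm ahead of it and the grasp point (between the pads) is the TCP (ctrl.tips_ahead is the z of the fingertips in the tool frame, in m); z points along the fingers, y is the line along which they close (so a half turn about z gives the same grasp; the last joint's range is limited). The gripper opens to 85 mm and grips with 20 to 120 N. Pads are 22 mm wide; open, the fingers measure 114 mm over their backs; the gripper's body (76 mm by 85 mm) begins 54 mm behind the grasp point. The pads swing forward as they close: fully open they stand 13 mm farther back than shut.
Start: joints at [0.969, 0.181, 1.607, -0, 1.354, -0.206], TCP at [0.222, 0.531, 0.25] pointing down, gripper open.
Joint ranges: [-2.99, 2.99], [-0.89, 2.07], [0.3, 2.58], [-1.14, 4.28], [0, 2.63], [-3.12, 3.12]. Speed limits (rad/s): [2.57, 2.57, 3.01, 3.14, 3.14, 3.14].

### API

Orientations are given as a unit quaternion [w, x, y, z].
In Python, from bench import readout, vision, ctrl gives the robot as it stands.
- The arm moves only by the tool play_rows, never from a script. Its arguments are lists of equal length, an entry for each row: "xyz": the shift along the tool's x, y, z in mm, a list of three; "rot": the turn, a rotation vector about the tool's x, y, z in rad, a list of three; "grip": the opening, from 0 (shut) to 1 (fully open). In form: {"xyz": [[x, y, z], ...], "rot": [[rx, ry, rz], ...], "grip": [grip, ...]}. A call has exactly 10 rows; each row is the pose to reach, as a shift and turn from the pose commanded when the call began, along the tool's axes at that moment; what a row does not reach only later rows make up. A row lasts 1/8 s, in which the tool goes at most 62.5 mm and 10.7 degrees, less where a joint would pass 70% of its speed; a pose out of reach is approached as far as the arm can. A call with a gripper value outside its range is refused whole. The fingers move at their own pace and stop on an object; the grip force is fixed at half the most. Time passes only in rows, so rows that repeat a pose let the fingers close, or fill a call up. It gives the time, the measured TCP pose, the force, the opening and the grip force at its end, in the units of the state.
- readout.get_obs(): the state, without advancing time (a new reading comes with each control period).
- vision.camera(name): name is "scene" or "top" or "wrist"; returns a dict with "color" (480x640x3 uint8, red, green, blue), "depth" (480x640 float32, m along the optical axis (not along the pixel's ray), 0 where there is no reading), "camera_matrix" (3x3 intrinsics, pixels), "extrinsics" (4x4, takes a point from camera to world coordinates); the wrist camera has in their place "hand_eye" (4x4, takes a point from camera to tool coordinates, whose origin is the TCP and whose axes are the flange's). Camera axes: x right, y down, z forward; pixel columns grow to the right and rows downward; lengths in m; the calibration is good to about 2 mm. A picture is of the moment at which its call begins: read the wrist's pose just before it.
- ctrl.hand_in(): hands the job in; it is judged then, once.
The state is a dict: "time_s": time; "q": joint angles; "dq": joint speeds; "joint_efforts": joint torques, N m; "eef_pos": TCP position; "eef_rot": TCP orientation; "wrist_force": force on the tool from outside, world axes, zero at the start; "torque": the same for the moment, N m; "opening": opening from 0.0 (shut) to 1.0 (fully open); "grasp_force": force on a finger pad.
Only numpy, scipy, OpenCV 4.12 (cv2) and the standard library are available. Lean on these libraries where they do the work, as an engineer would, in place of code of your own. Each camera call takes 0.05 s, during which the arm holds its last target. There are 200 camera calls.

## Working session

There is one attempt and no reset: what is moved stays moved. The work goes in short steps, Python scripts to look and compute and a tool call to move; the robot and the scene stay as the last step left them, time stands still between calls to the robot, and variables do not carry over. Pictures are saved under pics/ and viewed, at most 10 in all, crops included, and the job is handed in when it is done.

Besides the shell and the picture viewer there is one more tool, called after "Emit:" as name(argument=value, ...), one argument or row to a line, values as JSON. play_rows: Moves the arm, as the interface text tells. Its arguments: {"type":"object","properties":{"xyz":{"type":"array","items":{"type":"array","items":{"type":"number"}}},"rot":{"type":"array","items":{"type":"array","items":{"type":"number"}}},"grip":{"type":"array","items":{"type":"number"}}},"required":["xyz","rot","grip"]}

```bash
mkdir -p pics
cat > h.py <<'E'
import numpy as np, cv2
from scipy.spatial.transform import Rotation as R
from bench import readout, vision, ctrl
def Rq(q): return R.from_quat([q[1],q[2],q[3],q[0]])
def cam(name):
    o=readout.get_obs(); c=vision.camera(name)
    if name=="wrist":
        T=np.eye(4);T[:3,:3]=Rq(o["eef_rot"]).as_matrix();T[:3,3]=o["eef_pos"]
        c["extrinsics"]=T@c["hand_eye"]
    return c
def cloud(c):
    d=c["depth"];K=c["camera_matrix"];v,u=np.indices(d.shape)
    p=np.stack([(u-K[0,2])/K[0,0]*d,(v-K[1,2])/K[1,1]*d,d],-1)
    return p@c["extrinsics"][:3,:3].T+c["extrinsics"][:3,3]
def save(n,im): cv2.imwrite("pics/"+n,im[:,:,::-1])
E
python3 - <<'E'
from h import *
o=readout.get_obs();print(o["time_s"],o["eef_pos"],o["eef_rot"],o["wrist_force"],o["opening"])
a=cam("top");b=cam("scene")
save("a.png",a["color"]);save("b.png",b["color"])
np.savez("v.npz",ta=a["color"],tp=cloud(a),sa=b["color"],sp=cloud(b))
print(a["extrinsics"],b["extrinsics"],a["camera_matrix"],(a["depth"]==0).mean(),ctrl.tips_ahead)
E
```

```text
0.0 [0.22138283 0.530114   0.24937536] [-3.39409393e-04  1.96621044e-01  9.80479167e-01 -8.07776221e-04] [-0.83276415  0.65331988 -0.6361416 ] 1.0036090849979715
[[-3.69390900e-04 -9.91925263e-01  1.26823251e-01  3.65295652e-01]
 [-9.99847815e-01 -1.84565271e-03 -1.73476410e-02  1.86284789e-02]
 [ 1.74416350e-02 -1.26810359e-01 -9.91773625e-01  1.19216871e+00]
 [ 0.00000000e+00  0.00000000e+00  0.00000000e+00  1.00000000e+00]] [[ 0.32749189  0.77993824 -0.53333423  0.98221675]
 [ 0.94481139 -0.26495879  0.192687   -0.15446643]
 [ 0.00897237 -0.56700368 -0.82366639  0.82221303]
 [ 0.          0.          0.          1.        ]] [[576.8136865    0.         320.82576681]
 [  0.         576.8136865  238.82053928]
 [  0.           0.           1.        ]] 0.0040625 0.019
```

View pics/a.png

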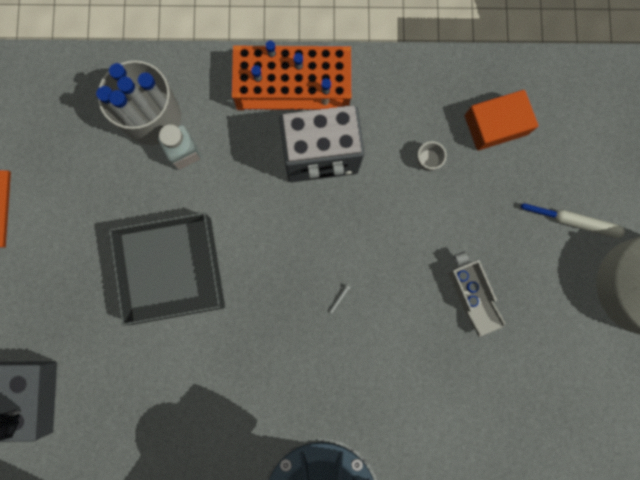

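View pics/b.png

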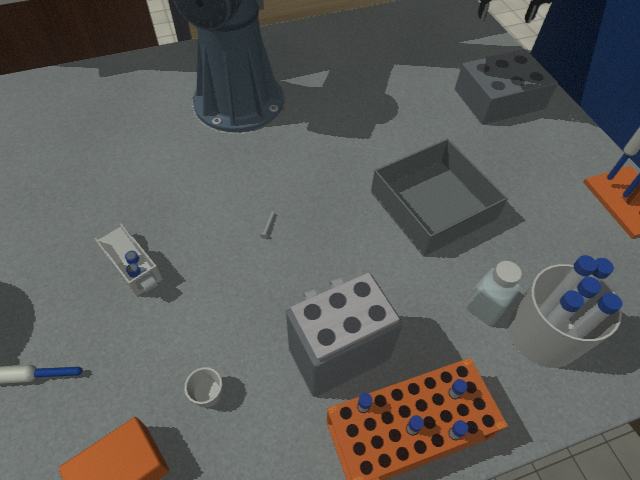

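Top view: tray at about (475,295), spout at (490,328) towards the robot and knuckle at (462,258); station at (322,145) with knuckles at (313,170) and (337,169); bin at (165,268); pin at (340,298), jar at (432,155), bottle at (178,145). The scene view shows the same layout, with the tray at (130,258) and the station at (343,330).

Run:
```python
from h import *
v=np.load("v.npz")
def reg(k,x0,x1,y0,y1,z0,z1):
    p=v[k+"p"].reshape(-1,3);c=v[k+"a"].reshape(-1,3)
    m=(p[:,0]>x0)&(p[:,0]<x1)&(p[:,1]>y0)&(p[:,1]<y1)&(p[:,2]>z0)&(p[:,2]<z1)
    return p[m],c[m].astype(int)
def rect(n,p):
    (c,s,a)=cv2.minAreaRect((p[:,:2]*1000).astype(np.float32)); print(n,len(p),"c",np.round(c,1),"s",np.round(s,1),"a",round(a,2),"z",np.round(np.percentile(p[:,2],[2,50,98])*1000,1))
for k in "ts":
    print(k)
    t=v[k+"p"];print("table z",np.median(t[300:330,400:420,2]) if k=="t" else np.median(t[150:180,120:160,2]))
    p,c=reg(k,.2,.55,-.45,-.2,.01,.1); w=(c.min(1)>90); rect("tray white",p[w])
    b=c[:,2]-c[:,0]>35; rect("caps",p[b]); rect("walltops",p[w&(p[:,2]>.044)])
    p,c=reg(k,.5,.8,-.12,.1,.155,.175); rect("station top",p)
    p,c=reg(k,.5,.8,-.12,.1,.11,.145); rect("station mid",p)
    p,c=reg(k,.15,.55,.12,.5,.055,.085); rect("bin rim",p)
    p,c=reg(k,.2,.5,-.1,.1,.006,.03); 
    if len(p)>4: rect("pin",p)
    p,c=reg(k,.5,.75,.15,.29,.02,.16); rect("bottle",p)
    p,c=reg(k,.5,.75,-.3,-.15,.03,.05); rect("jar",p)
im=v["ta"];save("c.png",np.hstack([cv2.resize(im[235:345,430:520],None,fx=4.4,fy=4.4,interpolation=2),cv2.resize(im[98:190,272:372],None,fx=3.5,fy=484/92,interpolation=2)]))
```

```text
t
table z -8.10843182048604e-05
tray white 904 c [ 406.7 -311.7] s [170.5  57.6] a 22.17 z [10.4 24.8 52.4]
caps 107 c [ 415.4 -302.5] s [75.7 20.5] a 23.3 z [13.7 19.  24.5]
walltops 264 c [ 411.1 -309.8] s [151.9  57.4] a 22.14 z [44.3 49.  53.7]
station top 3478 c [ 6.956e+02 -5.000e-01] s [ 91.7 137.6] a 8.18 z [157.6 161.9 165.7]
station mid 635 c [681.   -1.6] s [120.4 150.8] a 6.47 z [111.8 132.8 144.7]
bin rim 1118 c [452.5 305.3] s [190.5 192.3] a 10.33 z [56.1 67.9 73.6]
pin 158 c [348.6   3.7] s [291.6 184.8] a 1.15 z [ 6.1  8.2 16.2]
bottle 1315 c [614.  268.4] s [241.8  64.2] a 9.7 z [ 23.2  77.7 133.3]
jar 236 c [ 688.4 -229.6] s [57.2 59.1] a 89.16 z [30.5 38.7 43.8]
s
table z 0.0006730089751973978
tray white 1287 c [ 406.  -310.4] s [173.3  56.4] a 21.93 z [10.6 24.  52.3]
caps 159 c [ 408.1 -309.1] s [59.  29.3] a 13.8 z [10.3 18.8 21.9]
walltops 338 c [ 432.9 -299.6] s [115.3  56.2] a 21.98 z [44.4 49.5 53. ]
station top 5280 c [696.6   0.9] s [ 90.6 135.3] a 7.64 z [158.7 163.  165.5]
station mid 1153 c [ 6.848e+02 -6.000e-01] s [125.  150.7] a 7.53 z [111.  131.3 144.5]
bin rim 1650 c [453.2 306.6] s [192.5 194.4] a 10.18 z [55.3 65.6 72.2]
pin 109 c [439.4   5.9] s [139.8  65.4] a 43.72 z [ 6.2  9.8 16.4]
bottle 2558 c [615.9 267.9] s [244.6  63. ] a 9.41 z [ 22.2  69.3 133.8]
jar 440 c [ 688.7 -228.3] s [58.5 58.5] a 77.43 z [30.5 39.9 43.1]
```

View pics/c.png

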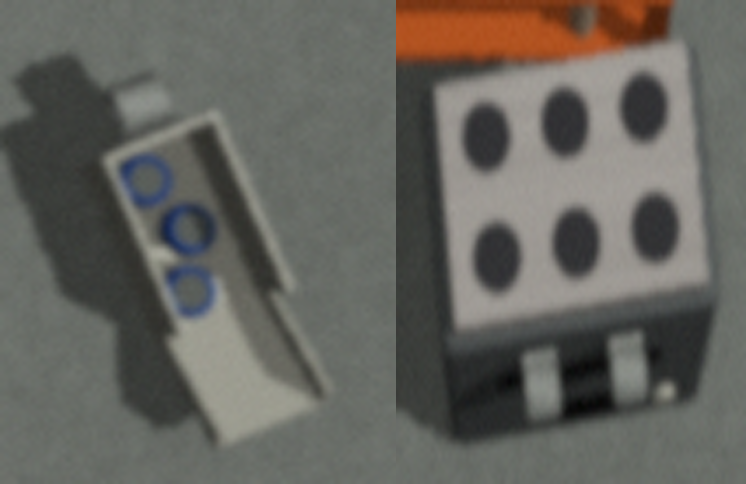

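The picture confirms the tray's x axis at yaw of about +22° with its spout towards the robot. It also confirms the station at about +8°, with its knuckles on the front face. My estimates are tray_mid at (411,-309) mm, hinge at about (633,-9) mm and bin at (453,306) mm. All sizes and heights agree with the text, so I'll move.

Emit:
play_rows(
  xyz=[
    [-38, -31, 0],
    [-76, -62, 0],
    [-114, -93, 0],
    [-152, -124, 0],
    [-190, -155, 0],
    [-228, -186, 0],
    [-266, -217, 0],
    [-304, -248, 0],
    [-342, -279, 0],
    [-377, -309, 0],
  ],
  rot=[
    [0, 0, 0.16],
    [0, 0, 0.32],
    [0, 0, 0.48],
    [0, 0, 0.64],
    [0, 0, 0.8],
    [0, 0, 0.96],
    [0, 0, 1.12],
    [0, 0, 1.28],
    [0, 0, 1.44],
    [0, 0, 1.6],
  ],
  grip=[1, 1, 1, 1, 1, 1, 1, 1, 1, 1],
)

```text
time_s: 1.35
eef_pos: [0.4508, 0.0985, 0.2501]
eef_rot: [-0.0, 0.842, 0.54, -0.0]
wrist_force: [0.8, 0.7, -0.9]
opening: 1.0
grasp_force: 0.0
```

```bash
cat >> h.py <<'E'
def pose(): 
    o=readout.get_obs(); return np.array(o["eef_pos"]),Rq(o["eef_rot"]),o
def Rt(yaw,tip=0,roll=0):  # tool pose for a tray of yaw (deg), spout tipped down by tip (deg)
    return R.from_euler("z",yaw,degrees=True)*R.from_euler("y",-tip,degrees=True)*R.from_euler("x",180,degrees=True)
def delta(xyz_mm,Rg):
    p,r,o=pose(); print("t",round(o["time_s"],2),"p",np.round(p*1000,1),"q",np.round(o["q"],3),"F",np.round(o["wrist_force"],1),"op",round(o["opening"],3),"gf",round(o["grasp_force"],1))
    print("  xyz",np.round(r.inv().apply(np.array(xyz_mm)-p*1000),1),"rot",np.round((r.inv()*Rg).as_rotvec(),3))
E
python3 -c "
from h import *
delta([411.5,-308.5,170],Rt(22))"
```

```text
t 1.35 p [450.8  98.5 250.1] q [-0.043 -0.081  1.881  0.     1.342  0.388] F [ 0.8  0.7 -0.9] op 1.0 gf 0.0
  xyz [-386.3  134.2   80.1] rot [-0.     0.     0.756]
```

Emit:
play_rows(
  xyz=[
    [-43, 15, 5],
    [-86, 30, 12],
    [-129, 45, 20],
    [-172, 60, 30],
    [-215, 75, 40],
    [-258, 90, 50],
    [-301, 105, 60],
    [-344, 120, 70],
    [-386, 134, 80],
    [-386, 134, 80],
  ],
  rot=[
    [0, 0, 0.084],
    [0, 0, 0.168],
    [0, 0, 0.252],
    [0, 0, 0.336],
    [0, 0, 0.42],
    [0, 0, 0.504],
    [0, 0, 0.588],
    [0, 0, 0.672],
    [0, 0, 0.756],
    [0, 0, 0.756],
  ],
  grip=[1, 1, 1, 1, 1, 1, 1, 1, 1, 1],
)

```text
time_s: 2.6
eef_pos: [0.4123, -0.3089, 0.1692]
eef_rot: [-0.001, 0.981, 0.192, -0.001]
wrist_force: [-0.5, -0.3, 0.7]
opening: 1.0
grasp_force: 0.0
```

Run:
```python
from h import *
delta([411.5,-308.5,28],Rt(22))
c=cam("wrist");P=cloud(c).reshape(-1,3);C=c["color"].reshape(-1,3).astype(int)
save("w1.png",c["color"])
m=(C.min(1)>90)&(P[:,2]>.044)&(P[:,2]<.056)&(np.hypot(P[:,0]-.41,P[:,1]+.31)<.13)
r=cv2.minAreaRect((P[m,:2]*1000).astype(np.float32));print(m.sum(),r)
ax=R.from_euler("z",22,degrees=True)
L=ax.inv().apply(P-np.array([.4115,-.3085,0]))*1000
w=(np.hypot(L[:,0],L[:,1])<120)&(C.min(1)>80)
a=w&(abs(L[:,2]-50)<4)&(L[:,0]>-30)&(L[:,0]<45)
for s in(1,-1):
  q=L[a&(s*L[:,1]>20)]; print(s,len(q),np.percentile(q[:,1],[2,50,98]) if len(q) else "",np.polyfit(q[:,0],q[:,1],1) if len(q)>9 else "")
k=w&(L[:,0]>56)&(L[:,2]>25); print("kn",k.sum(),np.round(np.percentile(L[k],[2,50,98],axis=0),1))
b=w&(abs(L[:,2]-50)<4)&(abs(L[:,1])<18)&(L[:,0]>30)&(L[:,0]<58);print("back",b.sum(),np.percentile(L[b,0],[2,50,98]) if b.any() else "")
```

```text
t 2.6 p [ 412.3 -308.9  169.2] q [-0.874  0.139  1.829 -0.     1.174  0.312] F [-0.5 -0.3  0.7] op 1.0 gf 0.0
  xyz [ -0.4  -0.5 141.2] rot [-0.001  0.001  0.002]
2396 ((430.2386169433594, -299.6328125), (113.1718978881836, 56.19975280761719), 22.165363311767578)
1 497 [26.07278413 27.4672341  29.13293048] [2.42925070e-03 2.74628533e+01]
-1 441 [-26.79089092 -25.2800474  -23.80027043] [ 2.34496350e-03 -2.53072081e+01]
kn 1973 [[ 5.72e+01 -9.90e+00  3.85e+01]
 [ 6.92e+01  2.00e-01  4.70e+01]
 [ 7.80e+01  1.21e+01  2.93e+02]]
back 291 [48.38623673 49.85907018 52.86218683]
```

View pics/w1.png

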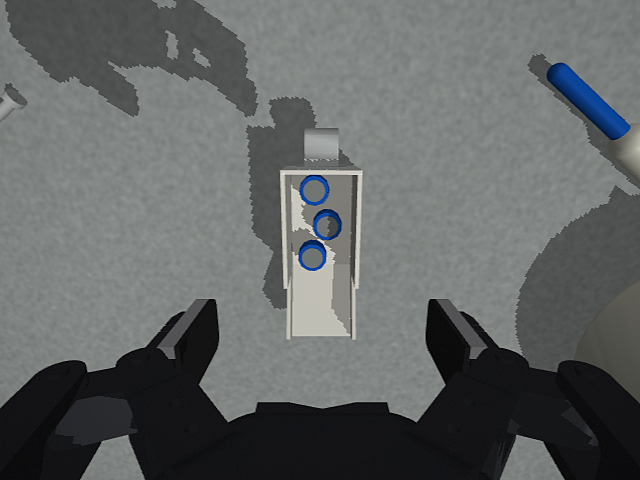

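Wrist view: tray at (320,225) with three caps in it at (314,190), (327,225) and (312,255); the knuckle is at (321,143) and the fingers straddle the tray. The tray centre is confirmed within 1 mm, so I'll descend.

Emit:
play_rows(
  xyz=[
    [0, 0, 30],
    [0, -1, 62],
    [0, -1, 92],
    [0, -1, 115],
    [0, -1, 130],
    [0, -1, 137],
    [0, -1, 141],
    [0, -1, 142],
    [0, -1, 142],
    [0, -1, 142],
  ],
  rot=[
    [0, 0, 0],
    [0, 0, 0],
    [0, 0, 0],
    [0, 0, 0],
    [0, 0, 0],
    [0, 0, 0],
    [0, 0, 0],
    [0, 0, 0],
    [0, 0, 0],
    [0, 0, 0],
  ],
  grip=[1, 1, 1, 1, 1, 1, 1, 1, 0.6, 0.4],
)

```text
time_s: 3.9
eef_pos: [0.4134, -0.3065, 0.0291]
eef_rot: [0.001, 0.981, 0.194, 0.0]
wrist_force: [0.7, -2.2, -2.7]
opening: 0.646
grasp_force: 63.7
```

Emit:
play_rows(
  xyz=[
    [0, 0, 0],
    [0, 0, 0],
    [0, 0, 0],
    [0, 0, 0],
    [0, 0, 0],
    [0, 0, 0],
    [0, 0, 0],
    [0, 0, 0],
    [0, 0, 0],
    [0, 0, 0],
  ],
  rot=[
    [0, 0, 0],
    [0, 0, 0],
    [0, 0, 0],
    [0, 0, 0],
    [0, 0, 0],
    [0, 0, 0],
    [0, 0, 0],
    [0, 0, 0],
    [0, 0, 0],
    [0, 0, 0],
  ],
  grip=[0.3, 0.1, 0, 0, 0, 0, 0, 0, 0, 0],
)

```text
time_s: 5.15
eef_pos: [0.4134, -0.3065, 0.029]
eef_rot: [0.001, 0.981, 0.194, 0.0]
wrist_force: [-0.6, -0.4, 5.4]
opening: 0.648
grasp_force: 64.2
```

Run:
```python
from h import *
delta([411,-307.5,200],Rt(22))
# planar kinematics fit: in-plane radius, z for tool-down poses
from scipy.optimize import least_squares
D=[((.181,1.607,1.354),(.222,.531,.25)),((-.081,1.881,1.342),(.4508,.0985,.2501)),((.139,1.829,1.174),(.4123,-.3089,.1692))]
o=readout.get_obs();q=o["q"];D.append(((q[1],q[2],q[4]),tuple(o["eef_pos"])))
def f(x):
  h,r0,a2,a3,b3,w=x;e=[]
  for (a,b,c),p in D:
    r=np.sqrt(p[0]**2+p[1]**2-.1177**2)
    # j2 from vertical, elbow adds
    e+=[r0+a2*np.sin(a)+a3*np.sin(a+b)+b3*np.cos(a+b)-r, h+a2*np.cos(a)+a3*np.cos(a+b)-b3*np.sin(a+b)-w-p[2]]
  return e
s=least_squares(f,[.35,0,.4,.4,0,.25]);print(np.round(s.x,3),np.round(np.array(s.fun)*1000,1))
```

```text
t 5.15 p [ 413.4 -306.5   29. ] q [-0.869  0.369  1.892 -0.     0.88   0.312] F [-0.6 -0.4  5.4] op 0.648 gf 64.2
  xyz [  -2.5    0.3 -171. ] rot [ 0.001 -0.     0.006]
[-0.183  0.     0.441  0.515  0.087 -0.195] [-0.1 -0.  -0.2 -0.2  0.6  0.3 -0.2 -0.1]
```

Emit:
play_rows(
  xyz=[
    [0, 0, -6],
    [0, 0, -18],
    [0, 0, -36],
    [0, 0, -60],
    [0, 0, -90],
    [0, 0, -120],
    [0, 0, -150],
    [0, 0, -178],
    [0, 0, -195],
    [0, 0, -200],
  ],
  rot=[
    [0, 0, 0],
    [0, 0, 0],
    [0, 0, 0],
    [0, 0, 0],
    [0, 0, 0],
    [0, 0, 0],
    [0, 0, 0],
    [0, 0, 0],
    [0, 0, 0],
    [0, 0, 0],
  ],
  grip=[0, 0, 0, 0, 0, 0, 0, 0, 0, 0],
)

```text
time_s: 6.4
eef_pos: [0.4132, -0.3062, 0.2298]
eef_rot: [0.001, 0.981, 0.194, 0.001]
wrist_force: [-0.8, 0.2, -2.7]
opening: 0.648
grasp_force: 63.8
```

```bash
python3 -c "
from h import *
delta([430,20,220],Rt(56)); delta([453,365,200],Rt(90))"
```

```text
t 6.4 p [ 413.2 -306.2  229.8] q [-0.869  0.063  1.781  0.     1.295  0.312] F [-0.8  0.2 -2.7] op 0.648 gf 63.8
  xyz [ 139.5 -295.4    9.2] rot [ 0.002 -0.    -0.588]
t 6.4 p [ 413.2 -306.2  229.8] q [-0.869  0.063  1.781  0.     1.295  0.312] F [-0.8  0.2 -2.7] op 0.648 gf 63.8
  xyz [ 291.8 -605.8   28.7] rot [ 2.000e-03  1.000e-03 -1.181e+00]
```

Emit:
play_rows(
  xyz=[
    [4, -8, 0],
    [12, -26, 0],
    [24, -52, 1],
    [40, -84, 2],
    [57, -120, 3],
    [74, -156, 4],
    [91, -192, 6],
    [108, -228, 7],
    [124, -262, 8],
    [140, -295, 9],
  ],
  rot=[
    [0, 0, -0.02],
    [0, 0, -0.06],
    [0, 0, -0.12],
    [0, 0, -0.18],
    [0, 0, -0.25],
    [0, 0, -0.32],
    [0, 0, -0.39],
    [0, 0, -0.46],
    [0, 0, -0.52],
    [0, 0, -0.59],
  ],
  grip=[0, 0, 0, 0, 0, 0, 0, 0, 0, 0],
)

```text
time_s: 7.65
eef_pos: [0.4289, 0.0227, 0.2182]
eef_rot: [-0.001, 0.881, 0.473, -0.001]
wrist_force: [0.9, -0.6, -2.6]
opening: 0.651
grasp_force: 64.0
```

```bash
python3 -c "
from h import *
delta([453,365,215],Rt(90))"
```

```text
t 7.65 p [428.9  22.7 218.2] q [-0.225 -0.125  1.988  0.     1.281  0.361] F [ 0.9 -0.6 -2.6] op 0.651 gf 64.0
  xyz [ 298.5 -169.4    3.4] rot [-0.002 -0.    -0.586]
```

Emit:
play_rows(
  xyz=[
    [34, -19, 0],
    [68, -38, 0],
    [103, -58, 0],
    [138, -78, 0],
    [173, -98, 0],
    [208, -118, 0],
    [240, -136, 0],
    [268, -152, 0],
    [288, -164, 0],
    [298, -169, 0],
  ],
  rot=[
    [0, 0, -0.06],
    [0, 0, -0.12],
    [0, 0, -0.18],
    [0, 0, -0.25],
    [0, 0, -0.32],
    [0, 0, -0.39],
    [0, 0, -0.46],
    [0, 0, -0.52],
    [0, 0, -0.56],
    [0, 0, -0.586],
  ],
  grip=[0, 0, 0, 0, 0, 0, 0, 0, 0, 0],
)

```text
time_s: 8.9
eef_pos: [0.4542, 0.3631, 0.2181]
eef_rot: [-0.0, 0.707, 0.707, -0.001]
wrist_force: [0.8, -0.5, -2.3]
opening: 0.648
grasp_force: 63.9
```

Emit:
play_rows(
  xyz=[
    [0, 0, 0],
    [0, 0, 0],
    [0, 0, 0],
    [0, 0, 0],
    [0, 0, 0],
    [0, 0, 0],
    [0, 0, 0],
    [0, 0, 0],
    [0, 0, 0],
    [0, 0, 0],
  ],
  rot=[
    [0, 0.03, 0],
    [0, 0.06, 0],
    [0, 0.1, 0],
    [0, 0.14, 0],
    [0, 0.18, 0],
    [0, 0.22, 0],
    [0, 0.26, 0],
    [0, 0.3, 0],
    [0, 0.33, 0],
    [0, 0.35, 0],
  ],
  grip=[0, 0, 0, 0, 0, 0, 0, 0, 0, 0],
)

```text
time_s: 10.15
eef_pos: [0.4562, 0.361, 0.2193]
eef_rot: [-0.123, 0.698, 0.694, 0.124]
wrist_force: [-0.6, -0.3, -2.5]
opening: 0.648
grasp_force: 63.9
```

Run:
```python
from h import *
delta([453,365,205],Rt(90,65))
c=cam("scene");save("s2.png",c["color"][60:360,200:600])
```

```text
t 10.15 p [456.2 361.  219.3] q [0.288 0.117 1.784 0.367 1.16  0.16 ] F [-0.6 -0.3 -2.5] op 0.648 gf 63.9
  xyz [-1.2 -3.3 14.8] rot [ 0.005  0.783 -0.005]
```

View pics/s2.png

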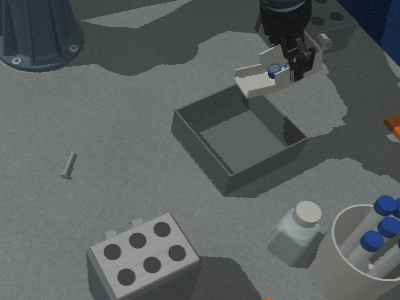

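The scene view shows the tray held over the bin, crop position (280,75), with a cap visible inside and the spout towards -y. j4 is moving positive, so there is room to tip further.

Emit:
play_rows(
  xyz=[
    [0, 0, 3],
    [0, -1, 6],
    [0, -1, 9],
    [0, -2, 12],
    [-1, -3, 15],
    [-1, -3, 15],
    [-1, -3, 15],
    [-1, -3, 15],
    [-1, -3, 15],
    [-1, -3, 15],
  ],
  rot=[
    [0, 0.06, 0],
    [0, 0.12, 0],
    [0, 0.2, 0],
    [0, 0.28, 0],
    [0, 0.36, 0],
    [0, 0.44, 0],
    [0, 0.52, 0],
    [0, 0.6, 0],
    [0, 0.7, 0],
    [0, 0.8, 0],
  ],
  grip=[0, 0, 0, 0, 0, 0, 0, 0, 0, 0],
)

```text
time_s: 11.45
eef_pos: [0.4537, 0.3658, 0.2052]
eef_rot: [-0.383, 0.594, 0.592, 0.387]
wrist_force: [-0.0, 1.1, -2.6]
opening: 0.641
grasp_force: 64.0
```

Emit:
play_rows(
  xyz=[
    [0, 0, 0],
    [0, 0, 0],
    [0, 0, 0],
    [0, 0, 0],
    [0, 0, 0],
    [0, 0, 0],
    [0, 0, 0],
    [0, 0, 0],
    [0, 0, 0],
    [0, 0, 0],
  ],
  rot=[
    [0, 0.06, 0],
    [0, 0.12, 0],
    [0, 0.12, 0],
    [0, 0.12, 0],
    [0, 0.12, 0],
    [0, 0.12, 0],
    [0, 0.12, 0],
    [0, 0.12, 0],
    [0, 0.12, 0],
    [0, 0.12, 0],
  ],
  grip=[0, 0, 0, 0, 0, 0, 0, 0, 0, 0],
)

```text
time_s: 12.7
eef_pos: [0.4531, 0.366, 0.2048]
eef_rot: [-0.418, 0.571, 0.568, 0.42]
wrist_force: [-0.6, -0.2, -2.1]
opening: 0.652
grasp_force: 64.0
```

Run:
```python
from h import *
delta([453,330,230],Rt(90,0))
def blue(n,c):
    P=cloud(c);C=c["color"].astype(int)
    m=((C[:,:,2]-C[:,:,0]>35)&(P[:,:,0]>.3)&(P[:,:,0]<.6)&(P[:,:,1]>.15)&(P[:,:,1]<.47)).astype(np.uint8)
    k,_,s,ce=cv2.connectedComponentsWithStats(m)
    _,lab,_,_=cv2.connectedComponentsWithStats(m)
    for i in range(1,k):
        if s[i,4]>8: print(n,s[i,4],np.round(ce[i]),np.round(np.median(P[lab==i],0)*1000))
t=cam("top");s=cam("scene");blue("top",t);blue("scene",s)
save("s3.png",np.hstack([cv2.resize(t["color"][190:350,80:260],None,fx=2.2,fy=2.2),cv2.resize(s["color"][60:260,340:530],None,fx=1.76,fy=1.76)]))
```

```text
t 12.7 p [453.1 366.  204.8] q [-0.085  0.35   2.031  1.304  1.409 -0.8  ] F [-0.6 -0.2 -2.1] op 0.652 gf 64.0
  xyz [ 13.4   0.1 -41.9] rot [ 0.003 -1.27  -0.004]
scene 76 [431. 200.] [453. 299.  17.]
scene 117 [411. 202.] [443. 259.  20.]
scene 82 [433. 221.] [507. 275.  25.]
```

View pics/s3.png

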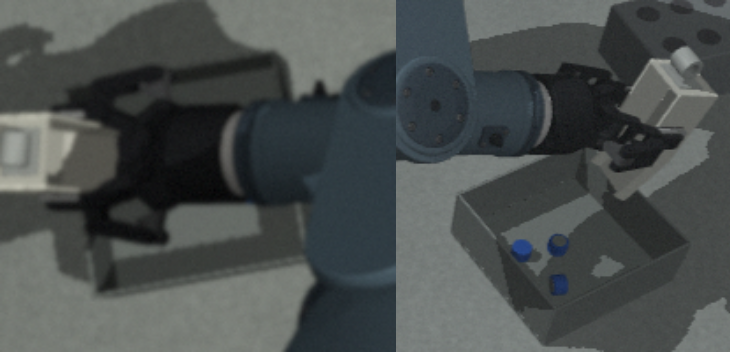

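All three caps lie in the bin: in the right half of the picture they are at (522,250), (558,244) and (558,284), at world (453,299), (443,259) and (507,275) mm with z around 20 mm. Next I'll bring the tray upright.

Emit:
play_rows(
  xyz=[
    [1, 0, -4],
    [3, 0, -8],
    [4, 0, -13],
    [5, 0, -17],
    [7, 0, -21],
    [8, 0, -25],
    [9, 0, -29],
    [11, 0, -34],
    [12, 0, -38],
    [13, 0, -42],
  ],
  rot=[
    [0, -0.13, 0],
    [0, -0.26, 0],
    [0, -0.39, 0],
    [0, -0.52, 0],
    [0, -0.65, 0],
    [0, -0.78, 0],
    [0, -0.91, 0],
    [0, -1.04, 0],
    [0, -1.16, 0],
    [0.003, -1.27, -0.004],
  ],
  grip=[0, 0, 0, 0, 0, 0, 0, 0, 0, 0],
)

```text
time_s: 14.05
eef_pos: [0.4524, 0.3299, 0.23]
eef_rot: [0.001, 0.707, 0.707, -0.001]
wrist_force: [-0.2, 0.3, -2.4]
opening: 0.652
grasp_force: 63.9
```

```bash
python3 -c "
from h import *
delta([488,-29,220],Rt(8))"
```

```text
t 14.05 p [452.4 329.9 230. ] q [ 0.42   0.168  1.664 -0.003  1.311  0.421] F [-0.2  0.3 -2.4] op 0.652 gf 63.9
  xyz [-358.8   35.7   11.1] rot [0.002 0.003 1.431]
```

Emit:
play_rows(
  xyz=[
    [-30, 3, 1],
    [-65, 6, 2],
    [-102, 10, 3],
    [-140, 14, 4],
    [-178, 18, 5],
    [-216, 22, 6],
    [-254, 25, 8],
    [-292, 29, 9],
    [-328, 33, 10],
    [-358, 36, 10],
  ],
  rot=[
    [0, 0, 0.12],
    [0, 0, 0.26],
    [0, 0, 0.4],
    [0, 0, 0.55],
    [0, 0, 0.7],
    [0, 0, 0.85],
    [0, 0, 1.0],
    [0, 0, 1.15],
    [0, 0, 1.3],
    [0, 0.003, 1.431],
  ],
  grip=[0, 0, 0, 0, 0, 0, 0, 0, 0, 0],
)

```text
time_s: 15.3
eef_pos: [0.4883, -0.0292, 0.2194]
eef_rot: [-0.002, 0.998, 0.067, 0.0]
wrist_force: [0.5, 0.5, -2.3]
opening: 0.647
grasp_force: 63.8
```

Emit:
play_rows(
  xyz=[
    [0, 0, 0],
    [0, 0, 0],
    [0, 0, 0],
    [0, 0, 0],
    [0, 0, 0],
    [0, 0, 0],
    [0, 0, 0],
    [0, 0, 0],
    [0, 0, 0],
    [0, 0, 0],
  ],
  rot=[
    [0, 0, 0],
    [0, 0, 0],
    [0, 0, 0],
    [0, 0, 0],
    [0, 0, 0],
    [0, 0, 0],
    [0, 0, 0],
    [0, 0, 0],
    [0, 0, 0],
    [0, 0, 0],
  ],
  grip=[0, 0, 0, 0, 0, 0, 0, 0, 0, 0],
)

```text
time_s: 16.55
eef_pos: [0.4888, -0.0283, 0.2197]
eef_rot: [-0.001, 0.998, 0.07, 0.001]
wrist_force: [-0.5, -0.4, -2.5]
opening: 0.652
grasp_force: 64.2
```

Run:
```python
from h import *
delta([488,-29,220],Rt(8))
p,r,o=pose()
for n in("wrist","scene","top"):
    c=cam(n); np.savez("d_%s.npz"%n,c=c["color"],d=c["depth"],p=cloud(c),K=c["camera_matrix"],E=c["extrinsics"],tp=p,tr=r.as_matrix())
    if n!="top": save("d_%s.png"%n,c["color"])
P=np.load("d_wrist.npz")["p"];C=np.load("d_wrist.npz")["c"]
Lt=((P-p)@r.as_matrix())*1000
m=(Lt[...,0]>50)&(Lt[...,0]<85)&(abs(Lt[...,1])<20)&(Lt[...,2]>-30)&(Lt[...,2]<20)
print("tray knuckle in tool",m.sum(),np.round(np.percentile(Lt[m],[2,50,98],axis=0),1))
v,u=np.nonzero(m);print(u.min(),u.max(),v.min(),v.max())
```

```text
t 16.55 p [488.8 -28.3 219.7] q [-0.302  0.017  1.85   0.003  1.274  1.128] F [-0.5 -0.4 -2.5] op 0.652 gf 64.2
  xyz [-0.9  0.6 -0.3] rot [-0.002 -0.002 -0.   ]
tray knuckle in tool 7382 [[ 50.4 -15.2 -18.8]
 [ 62.9  -0.6 -15.8]
 [ 75.7  14.   -2.5]]
264 380 116 205
```

View pics/d_wrist.png

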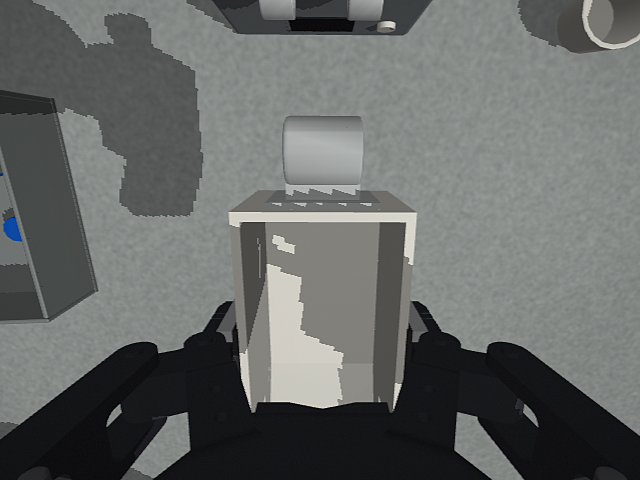

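Wrist view: the empty tray is held square with its knuckle at (323,150). The station's knuckles are only just in view at the top, (290,8) and (365,8). I'll back off a little to see them whole.

Emit:
play_rows(
  xyz=[
    [-5, 0, 0],
    [-15, 0, 0],
    [-30, 0, 0],
    [-45, 0, 0],
    [-55, 0, 0],
    [-60, 0, 0],
    [-60, 0, 0],
    [-60, 0, 0],
    [-60, 0, 0],
    [-60, 0, 0],
  ],
  rot=[
    [0, 0, 0],
    [0, 0, 0],
    [0, 0, 0],
    [0, 0, 0],
    [0, 0, 0],
    [0, 0, 0],
    [0, 0, 0],
    [0, 0, 0],
    [0, 0, 0],
    [0, 0, 0],
  ],
  grip=[0, 0, 0, 0, 0, 0, 0, 0, 0, 0],
)

```text
time_s: 17.95
eef_pos: [0.4295, -0.0365, 0.2195]
eef_rot: [-0.001, 0.998, 0.07, 0.001]
wrist_force: [-0.1, -0.4, -2.2]
opening: 0.646
grasp_force: 64.2
```

```bash
cat > m.py <<'E'
from h import *
from scipy.optimize import least_squares
def cyl(Q,x0,rad=11.,free=True):
    # axis near y: x=x0+a*y, z=z0+b*y ; Q in mm
    yc=Q[:,1].mean()
    f=lambda s:np.hypot((Q[:,0]-s[0]-s[2]*(Q[:,1]-yc)),Q[:,2]-s[1]-s[3]*(Q[:,1]-yc))-rad
    s=least_squares(f,[x0[0],x0[1],0,0],loss="soft_l1",f_scale=.7);return s.x,yc,np.sqrt(np.mean(np.square(f(s.x))))
def tray(P,C,p,r):
    L=((P-p)@r.as_matrix())*1000
    m=(L[...,0]>57)&(L[...,0]<82)&(abs(L[...,1])<16)&(L[...,2]<-5)&(L[...,2]>-24)&(C.min(2)>60)
    Q=L[m];s,yc,e=cyl(Q,(66,-7))
    ys=Q[:,1];print("tray kn tool x,z,dx/dy,dz/dy",np.round(s,3),"at y",round(yc,2),"ymid",np.round([np.percentile(ys,[.5,99.5]).mean(),np.ptp(np.percentile(ys,[.5,99.5]))],2),"rms",round(e,2),m.sum())
    w=(abs(L[...,1])<31)&(L[...,0]>0)&(L[...,0]<56)&(L[...,2]>-26)&(L[...,2]<-15)&(C.min(2)>90)
    q=L[w]
    if len(q)>50:
        A=np.c_[q[:,:2],np.ones(len(q))];g=np.linalg.lstsq(A,q[:,2],rcond=None)[0];g2=abs(A@g-q[:,2])<1
        g=np.linalg.lstsq(A[g2],q[g2,2],rcond=None)[0];print("rim z=ax+by+c",np.round(g,4),g2.sum())
    return s
def station(P,C,yaw=8.,h=(633,-9,125)):
    S=((P*1000-np.array(h))@R.from_euler("z",yaw,degrees=True).as_matrix())
    for k in(1,-1):
        m=(abs(k*S[...,1]-23.5)<11)&(S[...,0]>-14)&(S[...,0]<6)&(S[...,2]>-8)&(S[...,2]<16)&(C.min(2)>75)
        Q=S[m]
        if len(Q)<40: print("few",len(Q));continue
        s,yc,e=cyl(Q,(0,0));pr=np.percentile(Q[:,1],[1,99])
        print("stn kn",k,"x,z,slopes",np.round(s,3),"y",round(yc,1),np.round(pr,1),"rms",round(e,2),len(Q))
    f=S[(abs(S[...,1])<60)&(S[...,0]>5)&(S[...,0]<22)&(S[...,2]<-15)&(S[...,2]>-110)]
    if len(f)>100:print("front face x=a*y+b",np.round(np.polyfit(f[:,1],f[:,0],1),4),len(f),"yext",np.round(np.percentile(f[:,1],[1,99]),1))
E
python3 - <<'E'
from m import *
p,r,o=pose();delta([488,-29,220],Rt(8))
c=cam("wrist");P=cloud(c);C=c["color"];save("e_wrist.png",C[:330])
tray(P,C,p,r);station(P,C)
for n in("scene","top"):
    d=np.load("d_%s.npz"%n);print(n);station(d["p"],d["c"])
E
```

```text
t 17.95 p [429.5 -36.5 219.5] q [-0.364 -0.125  1.985  0.003  1.281  1.067] F [-0.1 -0.4 -2.2] op 0.646 gf 64.2
  xyz [59.   0.7 -0.4] rot [-0.002 -0.002  0.   ]
tray kn tool x,z,dx/dy,dz/dy [ 6.5604e+01 -6.9470e+00 -1.0000e-03 -2.0000e-03] at y -0.5 ymid [-0.57 23.54] rms 0.56 5144
rim z=ax+by+c [ 3.32000e-02 -2.00000e-03 -2.18859e+01] 2474
few 0
few 0
scene
stn kn 1 x,z,slopes [ 2.786  1.222 -0.268 -0.08 ] y 23.4 [16.  33.6] rms 1.7 96
stn kn -1 x,z,slopes [ 1.93   1.089 -0.249 -0.029] y -23.6 [-31.1 -13.6] rms 1.3 100
top
few 0
few 16
front face x=a*y+b [6.20000e-03 1.34775e+01] 209 yext [-59.   59.5]
```

View pics/e_wrist.png

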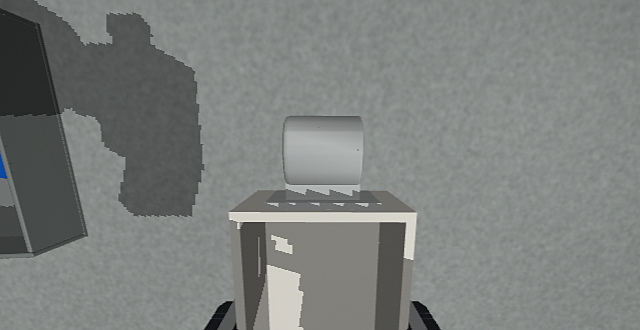

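Backing off was the wrong way: the camera looks down, so the station left the view. I'll go forward instead; the tray's underside at about 190 mm clears the 162 mm station.

Emit:
play_rows(
  xyz=[
    [8, 0, 0],
    [25, 0, 0],
    [45, 0, 0],
    [65, 0, 0],
    [80, 0, 0],
    [92, 0, 0],
    [100, 0, 0],
    [100, 0, 0],
    [100, 0, 0],
    [100, 0, 0],
  ],
  rot=[
    [0, 0, 0],
    [0, 0, 0],
    [0, 0, 0],
    [0, 0, 0],
    [0, 0, 0],
    [0, 0, 0],
    [0, 0, 0],
    [0, 0, 0],
    [0, 0, 0],
    [0, 0, 0],
  ],
  grip=[0, 0, 0, 0, 0, 0, 0, 0, 0, 0],
)

```text
time_s: 19.25
eef_pos: [0.528, -0.0227, 0.2198]
eef_rot: [-0.001, 0.998, 0.07, 0.001]
wrist_force: [0.4, 0.5, -1.5]
opening: 0.648
grasp_force: 64.2
```

Run:
```python
from m import *
p,r,o=pose();delta([488,-29,220],Rt(8))
c=cam("wrist");P=cloud(c);C=c["color"];save("f_wrist.png",C)
np.savez("f.npz",P=P,C=C,p=p,r=r.as_matrix())
tray(P,C,p,r);station(P,C)
L=((P-p)@r.as_matrix())*1000
for s in(1,-1):
    m=(abs(s*L[...,1]-26.5)<4)&(L[...,0]>0)&(L[...,0]<50)&(C.min(2)>60)&(L[...,2]>-30)&(L[...,2]<-10)
    q=L[m]
    if len(q)>20:
        b=[(x,np.percentile(q[(q[:,0]>=x)&(q[:,0]<x+8),2],10)) for x in range(0,48,8) if ((q[:,0]>=x)&(q[:,0]<x+8)).sum()>10]; print(np.round(b,1).tolist())
```

```text
t 19.25 p [528.  -22.7 219.8] q [-0.269  0.106  1.756  0.003  1.279  1.162] F [ 0.4  0.5 -1.5] op 0.648 gf 64.2
  xyz [-40.5   0.6  -0.2] rot [-0.002 -0.002 -0.   ]
tray kn tool x,z,dx/dy,dz/dy [ 6.5595e+01 -6.9180e+00 -2.0000e-03 -3.0000e-03] at y -0.51 ymid [-0.58 23.6 ] rms 0.55 5151
rim z=ax+by+c [ 3.20000e-02 -1.00000e-03 -2.18299e+01] 2427
stn kn 1 x,z,slopes [-0.638  0.051 -0.006 -0.011] y 25.2 [17.  34.3] rms 1.07 1237
stn kn -1 x,z,slopes [-0.95   0.026  0.011  0.001] y -21.1 [-29.7 -12.7] rms 0.64 1167
front face x=a*y+b [6.30000e-03 1.20045e+01] 2641 yext [-59.3  59.3]
[[0.0, -22.1], [8.0, -22.1], [16.0, -21.7], [24.0, -21.8], [32.0, -21.8], [40.0, -22.0]]
[[0.0, -21.8], [8.0, -21.9], [16.0, -21.7], [24.0, -21.8], [32.0, -21.8], [40.0, -22.0]]
```

View pics/f_wrist.png

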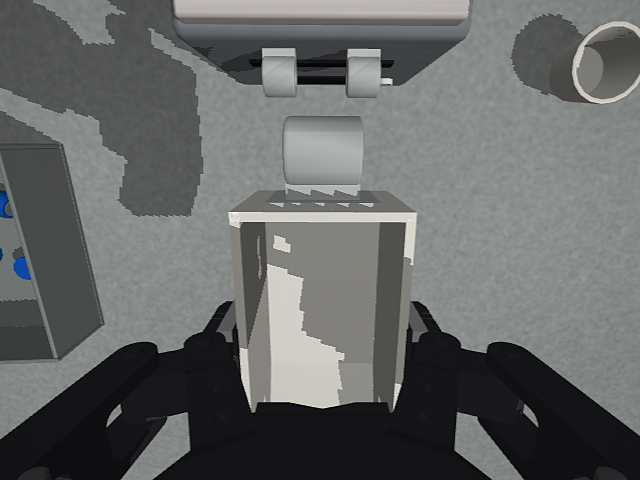

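Wrist view: the tray knuckle at (323,150) faces the station knuckles at (280,75) and (363,75), and the tray is level in the gripper. Fits put the hinge at (631.9,-6.9,125) mm with yaw 7.6°, and the tray knuckle in tool axes at (65.6,-0.6,-7.1) mm. I'll lower to hinge height in front of the station.

```bash
python3 -c "
from h import *
delta([522.4,-22.2,118],Rt(7.6))"
```

```text
t 19.3 p [528.1 -22.7 219.9] q [-0.269  0.106  1.755  0.003  1.279  1.162] F [ 0.4  0.4 -2.7] op 0.646 gf 64.2
  xyz [ -5.8  -1.1 101.9] rot [-0.002 -0.002  0.007]
```

Emit:
play_rows(
  xyz=[
    [-4, 0, 5],
    [-6, -1, 18],
    [-6, -1, 35],
    [-6, -1, 53],
    [-6, -1, 70],
    [-6, -1, 85],
    [-6, -1, 95],
    [-6, -1, 100],
    [-6, -1, 102],
    [-6, -1, 102],
  ],
  rot=[
    [-0.002, -0.002, 0.007],
    [-0.002, -0.002, 0.007],
    [-0.002, -0.002, 0.007],
    [-0.002, -0.002, 0.007],
    [-0.002, -0.002, 0.007],
    [-0.002, -0.002, 0.007],
    [-0.002, -0.002, 0.007],
    [-0.002, -0.002, 0.007],
    [-0.002, -0.002, 0.007],
    [-0.002, -0.002, 0.007],
  ],
  grip=[0, 0, 0, 0, 0, 0, 0, 0, 0, 0],
)

```text
time_s: 20.55
eef_pos: [0.5228, -0.0224, 0.1181]
eef_rot: [0.0, 0.998, 0.066, 0.0]
wrist_force: [-0.1, 0.2, -1.4]
opening: 0.648
grasp_force: 64.2
```

Run:
```python
from m import *
p,r,o=pose();delta([567,-16.2,117.9],Rt(7.6))
c=cam("wrist");P=cloud(c);C=c["color"];save("g_wrist.png",C[:300])
tray(P,C,p,r);station(P,C,7.6,(631.9,-6.9,125))
c=cam("scene");save("g_s.png",cv2.resize(c["color"][180:380,240:440],None,fx=2.5,fy=2.5))
```

```text
t 20.55 p [522.8 -22.4 118.1] q [-0.27   0.229  1.843 -0.     1.069  1.169] F [-0.1  0.2 -1.4] op 0.648 gf 64.2
  xyz [44.7 -0.3  0.2] rot [ 0.    -0.001 -0.   ]
tray kn tool x,z,dx/dy,dz/dy [ 6.5563e+01 -6.9160e+00 -1.0000e-03 -5.0000e-03] at y -0.48 ymid [-0.57 23.56] rms 0.55 5150
rim z=ax+by+c [ 3.08000e-02 -9.00000e-04 -2.17634e+01] 2525
stn kn 1 x,z,slopes [ 0.57   0.977 -0.113 -0.178] y 22.8 [14.8 32.2] rms 0.88 2426
stn kn -1 x,z,slopes [0.531 0.776 0.091 0.133] y -22.9 [-31.7 -14.3] rms 0.87 2306
front face x=a*y+b [5.30000e-03 1.28992e+01] 6310 yext [-59.3  59.4]
```

```bash
cat >> m.py <<'E'
def crown(P,C,p,r,yaw=7.6,h=(631.9,-6.9,125)):
    S=((P*1000-np.array(h))@R.from_euler("z",yaw,degrees=True).as_matrix())
    k0=R.from_euler("z",yaw,degrees=True).inv().apply(p*1000+r.apply([65.6,-.57,-7])-np.array(h))
    for n,k in(("L",(0,23.7,0)),("R",(0,-23.3,0)),("tray",k0)):
        d=S-np.array(k); rho=np.hypot(d[...,0],d[...,2])
        m=(abs(d[...,1])<6)&(abs(rho-11)<2.5)&(d[...,2]>4)&(d[...,0]<6); Q=S[m]
        s,yc,e=cyl(Q,(k[0],k[2])); print(n,"centre x,z",np.round(s[:2],2),"slopes",np.round(s[2:],3),"crown z",round(np.percentile(Q[:,2],95),2),"rms",round(e,2),len(Q))
    print("tray nominal",np.round(k0,2))
E
python3 - <<'E'
from m import *
p,r,o=pose();c=cam("wrist");crown(cloud(c),c["color"],p,r)
E
```

```text
L centre x,z [0.2  0.33] slopes [0.022 0.023] crown z 10.24 rms 0.64 1235
R centre x,z [0.4  0.55] slopes [-0.003  0.004] crown z 10.27 rms 0.62 1224
tray centre x,z [-44.49   0.36] slopes [0.014 0.008] crown z 12.01 rms 0.59 2152
tray nominal [-44.54  -0.39   0.36]
```

Emit:
play_rows(
  xyz=[
    [1, 0, 0],
    [3, -0.6, 0],
    [6, -0.6, 0],
    [9, -0.6, 0],
    [12, -0.6, 0],
    [15, -0.6, 0],
    [18, -0.6, 0],
    [20, -0.6, 0],
    [20, -0.6, 0],
    [20, -0.6, 0],
  ],
  rot=[
    [0, 0, 0],
    [0, 0, 0],
    [0, 0, 0],
    [0, 0, 0],
    [0, 0, 0],
    [0, 0, 0],
    [0, 0, 0],
    [0, 0, 0],
    [0, 0, 0],
    [0, 0, 0],
  ],
  grip=[0, 0, 0, 0, 0, 0, 0, 0, 0, 0],
)

```text
time_s: 21.95
eef_pos: [0.5421, -0.0191, 0.1177]
eef_rot: [0.0, 0.998, 0.066, -0.0]
wrist_force: [0.0, 0.9, -1.8]
opening: 0.648
grasp_force: 64.2
```

Run:
```python
from m import *
p,r,o=pose();delta([567,-16.2,117.9],Rt(7.6));c=cam("wrist");P=cloud(c);C=c["color"];crown(P,C,p,r);station(P,C,7.6,(631.9,-6.9,125))
S=((P*1000-np.array((631.9,-6.9,125)))@R.from_euler("z",7.6,degrees=True).as_matrix())
for n,y0,x0 in(("L",23.7,0),("R",-23.3,0),("tray",0,-24.5)):
    print(n,[(i,round(float(np.median(q[:,2])),1)) for i in range(-12,10,2) for q in [S[(abs(S[...,1]-y0)<5)&(abs(S[...,0]-x0-i)<1)&(S[...,2]>-6)&(S[...,2]<16)]] if len(q)>8])
d=cam("scene");print("scene");crown(cloud(d),d["color"],p,r)
save("h.png",np.hstack([cv2.resize(C[:240,160:480],(400,300)),cv2.resize(d["color"][230:380,240:440],(400,300),interpolation=2)]))
```

```text
t 21.95 p [542.1 -19.1 117.7] q [-0.254  0.269  1.794 -0.     1.079  1.184] F [ 0.   0.9 -1.8] op 0.648 gf 64.2
  xyz [25.1  0.5 -0.2] rot [ 0.  0. -0.]
L centre x,z [-0.13  0.01] slopes [-0.002 -0.001] crown z 11.66 rms 0.62 2825
R centre x,z [-0.03  0.06] slopes [-0.003 -0.005] crown z 11.73 rms 0.6 2811
tray centre x,z [-24.93  -0.33] slopes [-0.008 -0.001] crown z 11.36 rms 0.61 2157
tray nominal [-25.02   0.4   -0.29]
stn kn 1 x,z,slopes [ 0.018  0.055 -0.014 -0.019] y 22.9 [14.7 32.2] rms 1.3 4793
stn kn -1 x,z,slopes [0.103 0.103 0.019 0.015] y -22.7 [-31.7 -14.3] rms 1.18 4566
front face x=a*y+b [-2.20000e-03  1.28202e+01] 6899 yext [-59.3  59.2]
L [(-12, 1.0), (-10, 4.6), (-8, 7.5), (-6, 9.4), (-4, 10.2), (-2, 10.8), (0, 11.2), (2, 10.7), (4, 10.1), (6, 9.0), (8, 7.0)]
R [(-10, 4.1), (-8, 7.4), (-6, 9.4), (-4, 10.3), (-2, 10.8), (0, 11.2), (2, 10.8), (4, 10.2), (6, 9.2), (8, 7.2)]
tray [(-12, 2.9), (-10, 5.2), (-8, 7.4), (-6, 9.2), (-4, 9.9), (-2, 10.5), (0, 10.8), (2, 10.3), (4, 9.7), (6, 8.5), (8, 6.5)]
scene
L centre x,z [1.03 0.44] slopes [0.113 0.021] crown z 12.51 rms 0.89 48
R centre x,z [0.99 0.39] slopes [0.104 0.033] crown z 12.41 rms 0.7 50
tray centre x,z [-24.72  -0.09] slopes [0.079 0.095] crown z 12.12 rms 0.96 54
tray nominal [-25.02   0.4   -0.29]
```

Emit:
play_rows(
  xyz=[
    [2, 0, -0.4],
    [5, 0, -0.4],
    [8, 0, -0.4],
    [11, 0, -0.4],
    [14, 0, -0.4],
    [17, 0, -0.4],
    [20, 0, -0.4],
    [23, 0, -0.4],
    [25, 0, -0.4],
    [25, 0, -0.4],
  ],
  rot=[
    [0, 0, 0],
    [0, 0, 0],
    [0, 0, 0],
    [0, 0, 0],
    [0, 0, 0],
    [0, 0, 0],
    [0, 0, 0],
    [0, 0, 0],
    [0, 0, 0],
    [0, 0, 0],
  ],
  grip=[0, 0, 0, 0, 0, 0, 0, 0, 0, 0],
)

```text
time_s: 23.3
eef_pos: [0.5671, -0.0158, 0.1182]
eef_rot: [0.0, 0.998, 0.066, 0.0]
wrist_force: [0.2, -0.8, -1.8]
opening: 0.646
grasp_force: 64.2
```

Run:
```python
from m import *
p,r,o=pose();delta([567,-16.2,117.9],Rt(7.6));c=cam("wrist");P=cloud(c);C=c["color"];crown(P,C,p,r);tray(P,C,p,r)
S=((P*1000-np.array((631.9,-6.9,125)))@R.from_euler("z",7.6,degrees=True).as_matrix())
y=S[(S[...,2]>8)&(S[...,2]<13)&(abs(S[...,0])<4)&(abs(S[...,1])<36)][:,1]
h,e=np.histogram(y,np.arange(-36,36.5,1));print(dict(zip(e[:-1].astype(int).tolist(),h.tolist())))
d=cam("scene");print("scene");crown(cloud(d),d["color"],p,r)
save("i.png",np.hstack([cv2.resize(C[:240,160:480],(400,300)),cv2.resize(d["color"][230:380,240:440],(400,300),interpolation=2)]))
```

```text
t 23.3 p [567.1 -15.8 118.2] q [-0.237  0.317  1.729 -0.     1.095  1.202] F [ 0.2 -0.8 -1.8] op 0.646 gf 64.2
  xyz [-0.2  0.4  0.3] rot [ 0. -0. -0.]
L centre x,z [-0.02  0.03] slopes [-0.014 -0.004] crown z 11.72 rms 0.58 2135
R centre x,z [0.01 0.04] slopes [-0.002 -0.011] crown z 11.68 rms 0.57 2112
tray centre x,z [0.24 0.1 ] slopes [-0.002 -0.   ] crown z 11.77 rms 0.61 2157
tray nominal [0.21 0.35 0.17]
tray kn tool x,z,dx/dy,dz/dy [ 6.5922e+01 -6.9070e+00 -2.0000e-03 -0.0000e+00] at y 0.04 ymid [-1.000e-02  3.176e+01] rms 2.01 6889
rim z=ax+by+c [ 3.03000e-02 -1.20000e-03 -2.17141e+01] 2515
{-36: 0, -35: 0, -34: 0, -33: 10, -32: 82, -31: 94, -30: 88, -29: 99, -28: 92, -27: 92, -26: 107, -25: 88, -24: 94, -23: 95, -22: 95, -21: 96, -20: 95, -19: 92, -18: 96, -17: 94, -16: 98, -15: 103, -14: 0, -13: 0, -12: 49, -11: 96, -10: 94, -9: 93, -8: 94, -7: 98, -6: 89, -5: 103, -4: 85, -3: 97, -2: 98, -1: 81, 0: 111, 1: 84, 2: 96, 3: 97, 4: 84, 5: 104, 6: 86, 7: 95, 8: 93, 9: 94, 10: 94, 11: 88, 12: 18, 13: 0, 14: 53, 15: 95, 16: 97, 17: 93, 18: 86, 19: 95, 20: 92, 21: 93, 22: 90, 23: 95, 24: 97, 25: 88, 26: 100, 27: 91, 28: 92, 29: 95, 30: 99, 31: 83, 32: 38, 33: 0, 34: 0, 35: 0}
scene
L centre x,z [0.87 0.65] slopes [0.024 0.049] crown z 12.43 rms 0.79 49
R centre x,z [1.34 0.79] slopes [ 0.052 -0.032] crown z 12.55 rms 0.81 51
tray centre x,z [1.01 0.37] slopes [-0.132 -0.073] crown z 12.6 rms 0.98 52
tray nominal [0.21 0.35 0.17]
```

View pics/i.png

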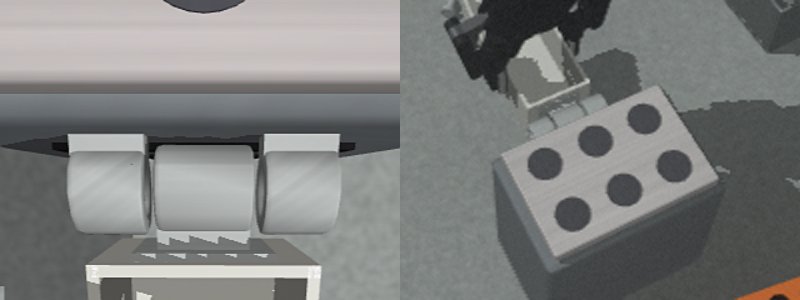

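The picture shows the tray knuckle (205,190) seated between the station knuckles (108,190) and (300,190), with clear gaps of about 2.4 mm on both sides. The axes coincide within 0.3 mm, the tray is level and there is no contact force. I'll hold briefly, then hand in.

Emit:
play_rows(
  xyz=[
    [0, 0, 0],
    [0, 0, 0],
    [0, 0, 0],
    [0, 0, 0],
    [0, 0, 0],
    [0, 0, 0],
    [0, 0, 0],
    [0, 0, 0],
    [0, 0, 0],
    [0, 0, 0],
  ],
  rot=[
    [0, 0, 0],
    [0, 0, 0],
    [0, 0, 0],
    [0, 0, 0],
    [0, 0, 0],
    [0, 0, 0],
    [0, 0, 0],
    [0, 0, 0],
    [0, 0, 0],
    [0, 0, 0],
  ],
  grip=[0, 0, 0, 0, 0, 0, 0, 0, 0, 0],
)

```text
time_s: 24.65
eef_pos: [0.567, -0.0158, 0.1182]
eef_rot: [0.0, 0.998, 0.066, 0.0]
wrist_force: [-0.9, 0.2, -1.8]
opening: 0.648
grasp_force: 64.2
```

Run:
```python
from m import *
p,r,o=pose();c=cam("wrist");crown(cloud(c),c["color"],p,r);print(o["wrist_force"],o["time_s"])
print(ctrl.hand_in())
```

```text
L centre x,z [-0.11  0.04] slopes [-0.006  0.004] crown z 11.68 rms 0.57 2148
R centre x,z [0.04 0.08] slopes [-0.009 -0.004] crown z 11.72 rms 0.56 2143
tray centre x,z [0.15 0.15] slopes [-0.007  0.003] crown z 11.83 rms 0.59 2148
tray nominal [0.11 0.32 0.2 ]
[-0.90120057  0.17400217 -1.82924352] 24.65
the job is handed in; nothing more can be done
None
```

Job handed in at about 25 s: all three caps are in the bin, and the gripper is holding the tray level and free of contact with its knuckle between the station's two, the hole axes measured within about 0.3 mm of each other.

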